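# Hang the router templates on their hook, large one behind

### The arm

A 7-joint arm with a two-finger parallel gripper is mounted at the origin on the work surface. World frame = base frame: x ahead of the robot, y to its left, z up, the work surface at z = 0. Lengths are in m, angles in rad, forces in N, time in s.
With the tool pointing down it reaches from about 0.425 to 0.875 m from the base axis. Payload 4.7 kg.
Tool frame: the origin (TCP) lies on the centre line of the jaws, within the pads' length; the fingertips stand ahead of it and the grasp point (between the pads) lies 8 mm behind it (ctrl.finger_overhang is the x of the fingertips in the tool frame, in m); x points along the fingers, z is the direction in which the jaws open and shut, and the axes are right-handed (so a half turn about x gives the same grasp; the last joint's range is limited). The gripper opens to 87 mm and grips with 3 to 60 N. Pads are 19 mm wide; open, the fingers measure 117 mm over their backs; the gripper's body (75 mm by 190 mm) begins 51 mm behind the grasp point.
Start: joints at [1.239, 0.321, -0.07, 1.45, 0.023, 1.371, -0.057], TCP at [0.22, -0.612, 0.234] pointing down, gripper open.
Joint ranges: [-2.86, 2.86], [-0.3, 2.09], [-1.38, 1.24], [0.06, 2.45], [-1.56, 4.7], [0.09, 2.05], [-2.69, 2.69]. Speed limits (rad/s): [2.57, 2.57, 3.14, 3.14, 3.14, 3.14, 3.14].

### API

Orientations are given as a rotation vector (axis times angle).
In Python, from bench import readout, viewer, job, nets, ctrl gives the robot as it stands.
- The arm moves only by the shell command python3 -m creep 'ROWS' [FORCE]. ROWS is JSON, a list of rows, each an object with "linear": the shift along the tool's x, y, z in m, a list of three; "twist": the turn, a rotation vector about the tool's x, y, z in degrees, a list of three; "fingers": the gripper's target within -1 to 1 (shut at 1, half-way at 0, fully open at -1). A call has 1 to 8 rows; each row is the pose to reach, as a shift and turn from the pose commanded when the call began, along the tool's axes at that moment; what a row does not reach only later rows make up. A row lasts 1/12 s, in which the tool goes at most 41.7 mm and 7.16 degrees, less where a joint would pass 70% of its speed; a pose out of reach is approached as far as the arm can. A call with a gripper value outside its range is refused whole. The fingers move at their own pace and stop on an object; FORCE is the grip in N (left out, the last holds). Time passes only in rows, so rows that repeat a pose let the fingers close. It gives the time, the measured TCP pose, the force and the opening at its end, in the units of the state.
- readout.get_state(): the state, without advancing time (a new reading comes with each control period).
- viewer.get_image(name): name is "scene" or "top" or "wrist"; returns (picture, depth): 420x560x3 uint8, red, green, blue; 420x560 float32, m along the optical axis (not along the pixel's ray), 0 where there is no reading.
- viewer.camera_params(name): a dict with "K" (3x3 intrinsics, pixels), "cam_to_world" (4x4, takes a point from camera to world coordinates). Camera axes: x right, y down, z forward; pixel columns grow to the right and rows downward; lengths in m; the calibration is good to about 2 mm. A picture is of the moment at which its call begins: read the wrist's pose just before it. camera_params takes no time and is no camera call; for the wrist camera it gives the pose at the moment of the call.
- job.close_job(): hands the job in, once; it reports no verdict.
Trained networks look in the newest picture that a camera, given by its name, has taken for a name from the list of things; names that differ only in an ending like _2 or _b are one class to them, and where a whole thing is asked for, a point or a joint stands for the part that bears it (a point fixed in the world has none). Each returns a list of dicts, best first, with "conf" (0 to 1); they miss things now and then, are a little off and sometimes report something else, mostly with a low value. They report only what shows in the picture. A call takes as long as a camera call. They do not tell look-alikes from the thing itself.
- nets.boxes_of(camera, label): "centre" ([x, y, z] in m, in world coordinates, good to about 4 mm: the middle of the surface that is visible of it).
- nets.place_of(camera, label): "centre" ([x, y, z] in m, in world coordinates, good to about 4 mm: a listed point, or the origin of a listed thing).
The state is a dict: "time": time; "joint_positions": joint angles; "qd": joint speeds; "joint_torque": joint torques, N m; "position": TCP position; "tool_rot": TCP orientation; "ft_force": force on the tool from outside, world axes, zero at the start; "torque": the same for the moment, N m; "grip_width": opening from 0.0 (shut) to 1.0 (fully open).
Only numpy, scipy, OpenCV 4.12 (cv2) and the standard library are available. Lean on these libraries where they do the work, as an engineer would, in place of code of your own. Each camera call takes 0.05 s, during which the arm holds its last target.

### The job

Put the two windowed plywood router templates away on the steel hook: take them from the rack, hang the large one by its window first, towards the post, then hang the small one in front of it. Leave the solid blank without a window standing in the rack.

Things in the scene. Friction and masses are not known exactly. Their poses are not given: they have to be found in the camera images.
- hook: Level steel arm, 12 mm round, on a wooden post. Origin: on its axis where it leaves the post's face, 120 mm over the bench. The arm runs along -x; z up. Level to x=-125, then it turns up to the tip (x=-138, top z=+18). Templates go on over the tip along +x. Post 40 mm square (x 0 to 40), top z=+20; foot board 15 mm thick, x -65 to 65, y +-70.
- large: Plywood plate 12 mm thick (x), 130 wide (y), square 50 mm window, upright in a rack slot. Origin: window centre; z up. Lower edge z=-60, shoulders z=+40; a tab to grip, 30 wide (y), 12 thick, rises mid-width from z=+40 to +85. Hung, its origin is 19 mm below the hook arm's axis. 100 g.
- small: As the large template but 90 mm wide (y) and lower edge z=-40: 12 mm thick (x), square 50 mm window with the origin at its centre, shoulders z=+40, tab 30 wide (y), 12 thick, mid-width from z=+40 to +85. Upright in a rack slot. Hung, its origin is 19 mm below the hook arm's axis. 60 g.
- blank: Same kind of plate with no window: 110 mm wide (y), 12 thick (x), lower edge z=-50, shoulders +40, same tab to +85. The wooden rack, 186 x 150 x 35 mm high, has 3 parallel slots along y, 65 mm apart, 15 wide, 25 deep, floor 10 mm over the bench; the three plates stand in them in any order.
Not all that is in view belongs to the job. What is shaped like the large but black is not meant. Leave any orange look-alike of the small alone.

How it is judged:
By the outcome, as a careful person would: the job done as asked, in the order asked, and still so for the second after the job is handed in, with the robot touching nothing.
It also fails if it takes over 70 s, if anything falls off the work surface, if the arm or the gripper's body presses on something with over 40 N, if the wrist force passes 120 N, or if a joint passes its speed limit or range.

## Working session

There is one attempt and no reset: what is moved stays moved. The work goes in short steps, Python scripts to look and compute and a shell command to move; the robot and the scene stay as the last step left them, time stands still between calls to the robot, and variables do not carry over. Pictures are saved under pics/ and viewed, and the job is handed in when it is done.

```bash
ls; mkdir -p pics; python3 - <<'E'
from bench import readout, viewer, job, nets, ctrl
import cv2, numpy as np
s=readout.get_state(); print(s['time'],s['position'],s['tool_rot'],s['grip_width'],ctrl.finger_overhang)
for c in ['scene','top']:
    im,d=viewer.get_image(c); cv2.imwrite(f'pics/{c}0.png',im[:,:,::-1]); np.savez(f'/tmp/{c}0.npz',im=im,d=d,**viewer.camera_params(c))
    print(c, viewer.camera_params(c)['cam_to_world'].round(3).tolist())
    for l in ['hook','large','small','blank']:
        print(l,[(np.round(r['centre'],3).tolist(),round(r['conf'],2)) for r in nets.place_of(c,l)])
print(readout.get_state()['time'])
E
```

```text
pics
0.0 [ 0.22007964 -0.61103282  0.23244695] [ 0.9518809   1.35486825 -0.95017082] 1.0018088461553474 0.011
scene [[0.456, 0.572, -0.682, 1.116], [0.89, -0.286, 0.356, -0.253], [0.008, -0.769, -0.64, 0.682], [0.0, 0.0, 0.0, 1.0]]
hook [([0.559, -0.162, 0.119], 0.79)]
large [([0.576, 0.192, 0.069], 0.89), ([0.662, 0.392, 0.061], 0.78), ([0.488, 0.392, 0.057], 0.58)]
small [([0.39, 0.182, 0.04], 0.7), ([0.514, 0.181, 0.048], 0.64)]
blank [([0.642, 0.202, 0.056], 0.91)]
top [[0.136, -0.967, 0.216, 0.368], [-0.991, -0.133, 0.028, 0.046], [0.002, -0.218, -0.976, 0.893], [0.0, 0.0, 0.0, 1.0]]
hook [([0.564, -0.158, 0.118], 0.59)]
large [([0.487, 0.389, 0.058], 0.79), ([0.656, 0.392, 0.06], 0.65), ([0.576, 0.195, 0.073], 0.62)]
small [([0.387, 0.184, 0.04], 0.81), ([0.506, 0.185, 0.051], 0.55)]
blank [([0.638, 0.198, 0.061], 0.8)]
0.5
```

View pics/scene0.png

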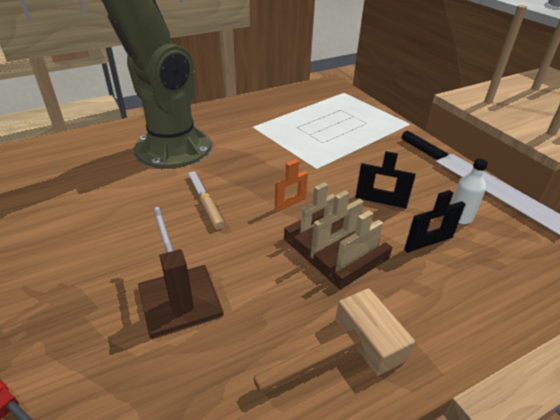

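View pics/top0.png

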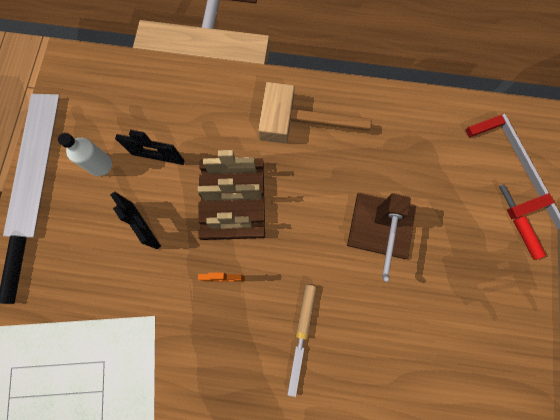

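The scene shows the hook's post at about px (175,285) with its arm up to (157,208). The rack is at (338,235) with three plywood plates. The nets put the small at x≈0.51, the large at 0.576 and the blank at 0.64.

Look-alikes in the scene view:
- orange small at (291,187)
- black large at (385,183)
- black large at (435,225)
- wooden small, the rack plate nearest the robot, at about (320,205)
- wooden large, the middle plate, at about (335,225)
- wooden blank, the farthest plate, at about (360,243)

I choose the wooden ones. Next I'll check with a close crop and the depth points.

```bash
cat > h.py <<'E'
import numpy as np, cv2
def cloud(f):
    z=np.load(f); d=z['d'];K=z['K'];T=z['cam_to_world']
    v,u=np.mgrid[:420,:560]; p=np.stack([(u-K[0,2])/K[0,0]*d,(v-K[1,2])/K[1,1]*d,d],-1)
    P=p@T[:3,:3].T+T[:3,3]; P[d==0]=np.nan; return P,z['im']
E
python3 - <<'E'
from h import *
from scipy.spatial.transform import Rotation as R
from bench import readout
print(R.from_rotvec(readout.get_state()['tool_rot']).as_matrix().round(3).tolist())
for c in ['scene','top']:
    P,im=cloud(f'/tmp/{c}0.npz')
    if c=='scene': cv2.imwrite('pics/crop.png',cv2.resize(im[150:300,260:420,::-1],None,fx=4,fy=4,interpolation=cv2.INTER_CUBIC))
    x,y,z=P[...,0],P[...,1],P[...,2]
    print(c)
    for n,cx,zt in [('small',.51,.135),('large',.576,.155),('blank',.64,.145)]:
        m=(abs(x-cx)<.025)&(abs(y-.19)<.08)&(z>zt-.04)&(z<zt+.012)
        q=P[m]; t=q[q[:,2]>zt-.006]
        sh=P[(abs(x-cx)<.025)&(abs(y-.19)<.08)&(abs(z-(zt-.045))<.006)]
        print(n,'tabpts',len(q),q.mean(0).round(4),'top',len(t),t.mean(0).round(4),np.ptp(t,axis=0).round(3),'zmax',q[:,2].max().round(4))
        w=P[(abs(x-cx)<.025)&(abs(y-.19)<.09)&(z>.05)&(z<zt+.01)]
        k=np.polyfit(w[:,1],w[:,0],1); print('  yaw dx/dy',k.round(4),'y range',w[:,1].min().round(4),w[:,1].max().round(4), 'sh top',len(sh),sh.mean(0).round(4))
    m=(x>.38)&(x<.555)&(abs(y+.17)<.06)&(z>.10)&(z<.15)
    q=P[m]; print('arm',len(q),q.min(0).round(3),q.max(0).round(3)); k=np.polyfit(q[:,0],q[:,1],1); print(k, 'maxz level',np.percentile(q[(q[:,0]>.45)&(q[:,0]<.54),2],[5,50,95]).round(4))
    t=q[q[:,0]<q[:,0].min()+.012];print('tip',t.mean(0).round(4),t[:,2].max())
    m=(x>.54)&(x<.64)&(abs(y+.17)<.06)&(z>.132)&(z<.15); q=P[m]; print('post top',q.min(0).round(4),q.max(0).round(4),q.mean(0).round(4)); print(cv2.minAreaRect(q[:,:2].astype(np.float32)*1000))
E
```

```text
[[-0.0, 0.941, 0.339], [0.0, 0.339, -0.941], [-1.0, -0.0, -0.0]]
scene
small tabpts 249 [0.5143 0.1829 0.1184] top 76 [0.5122 0.1843 0.1337] [0.015 0.031 0.008] zmax 0.1373
  yaw dx/dy [-0.1444  0.5409] y range 0.1395 0.2299 sh top 171 [0.514  0.1801 0.0893]
large tabpts 276 [0.579  0.1889 0.1389] top 88 [0.5771 0.1904 0.1538] [0.018 0.032 0.007] zmax 0.1568
  yaw dx/dy [-0.159   0.6096] y range 0.1253 0.2568 sh top 302 [0.5782 0.1873 0.1091]
blank tabpts 282 [0.6426 0.2007 0.1297] top 96 [0.6407 0.2025 0.1438] [0.016 0.032 0.009] zmax 0.1478
  yaw dx/dy [-0.1427  0.6723] y range 0.1482 0.2609 sh top 262 [0.6423 0.1984 0.0992]
arm 296 [ 0.425 -0.164  0.12 ] [ 0.547 -0.143  0.14 ]
[-0.09189446 -0.10896902] maxz level [0.1212 0.1249 0.1267]
tip [ 0.4332 -0.1487  0.133 ] 0.13958945103330178
post top [ 0.5594 -0.1834  0.132 ] [ 0.6031 -0.1412  0.143 ] [ 0.584  -0.1627  0.1392]
((581.5697631835938, -162.2892303466797), (39.724159240722656, 41.73772048950195), 84.6452407836914)
top
small tabpts 152 [0.5082 0.1832 0.1277] top 95 [0.5094 0.1847 0.1357] [0.016 0.029 0.007] zmax 0.1384
  yaw dx/dy [-0.178   0.5404] y range 0.1399 0.2291 sh top 181 [0.509  0.1829 0.0903]
large tabpts 177 [0.5723 0.1899 0.1454] top 97 [0.5739 0.1914 0.1553] [0.017 0.029 0.01 ] zmax 0.159
  yaw dx/dy [-0.1732  0.6048] y range 0.1262 0.2557 sh top 310 [0.5739 0.1894 0.1102]
blank tabpts 190 [0.636  0.2028 0.1344] top 103 [0.6377 0.2039 0.1448] [0.015 0.031 0.009] zmax 0.1485
  yaw dx/dy [-0.1718  0.6701] y range 0.149 0.2583 sh top 258 [0.6375 0.2027 0.1003]
arm 398 [ 0.424 -0.165  0.118] [ 0.555 -0.143  0.142]
[-0.09342545 -0.10732143] maxz level [0.121  0.1255 0.1284]
tip [ 0.4296 -0.1472  0.1355] 0.141921369546812
post top [ 0.5571 -0.183   0.132 ] [ 0.6014 -0.1403  0.1436] [ 0.5788 -0.1611  0.1399]
((578.9260864257812, -161.9827880859375), (40.25598907470703, 43.546077728271484), 84.50157928466797)
```

View pics/crop.png

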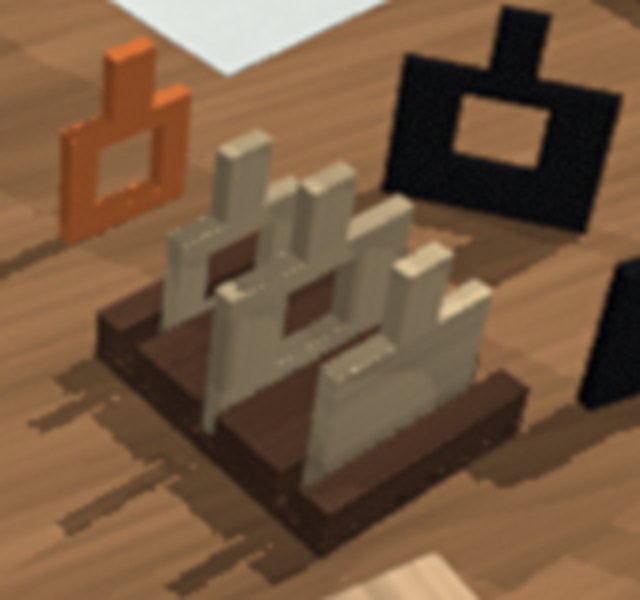

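The crop confirms it: the nearest plate at (225,230) has a window and is the small, the middle one at (305,280) has a window and is the large, and the far one at (400,360) is solid and is the blank. Heights and widths match the description. The rack's yaw is about +9° and the hook's about −5.3°, with the hook's origin near (0.560, −0.160, 0.12).

```bash
cat > go.py <<'E'
import sys, numpy as np
from scipy.spatial.transform import Rotation as R
from bench import readout
def rel(p,yaw):
    s=readout.get_state(); A=R.from_rotvec(s['tool_rot']); a=np.radians(yaw)
    z=np.array([np.cos(a),np.sin(a),0]); x=np.array([0,0,-1.]); B=R.from_matrix(np.stack([x,np.cross(z,x),z],1))
    l=A.inv().apply(np.array(p)-s['position'])*1; t=(A.inv()*B).as_rotvec(degrees=True)
    print('t',round(s['time'],2),'pos',s['position'].round(4),'F',s['ft_force'].round(1),'w',round(float(s['grip_width']),3)); print('lin',l.round(4).tolist(),'twist',t.round(1).tolist(),'rows',np.ceil(max(np.linalg.norm(l)/.0417,np.linalg.norm(t)/7.16)))
rel([float(v) for v in sys.argv[1:4]],float(sys.argv[4]))
E
python3 go.py .5755 .191 .234 9.1
```

```text
t 0.5 pos [ 0.2203 -0.6115  0.2335] F [-0.4 -0.1 -0.1] w 1.003
lin [-0.0005, 0.6062, -0.6346] twist [-79.3, -0.0, 0.0] rows 22.0
```

```bash
python3 -m creep '[{"linear":[0,0.027,-0.029],"twist":[-5,0,0],"fingers":0},{"linear":[0,0.054,-0.058],"twist":[-10,0,0],"fingers":0},{"linear":[0,0.081,-0.087],"twist":[-15,0,0],"fingers":0},{"linear":[0,0.108,-0.116],"twist":[-20,0,0],"fingers":0},{"linear":[0,0.135,-0.145],"twist":[-25,0,0],"fingers":0},{"linear":[0,0.162,-0.174],"twist":[-30,0,0],"fingers":0},{"linear":[0,0.189,-0.203],"twist":[-35,0,0],"fingers":0},{"linear":[0,0.216,-0.232],"twist":[-40,0,0],"fingers":0}]' 30; python3 go.py .5755 .191 .234 9.1
```

```text
time: 1.17
position: [0.3453, -0.3182, 0.2338]
tool_rot: [0.409, 1.531, -0.41]
ft_force: [1.3, -0.3, 0.1]
grip_width: 0.528
t 1.17 pos [ 0.3453 -0.3182  0.2338] F [ 1.3 -0.3  0.1] w 0.528
lin [-0.0006, 0.5562, -0.0548] twist [-39.0, 0.0, 0.1] rows 14.0
```

```bash
python3 -m creep '[{"linear":[0,0.04,-0.004],"twist":[-5,0,0],"fingers":0},{"linear":[0,0.08,-0.008],"twist":[-10,0,0],"fingers":0},{"linear":[0,0.12,-0.012],"twist":[-15,0,0],"fingers":0},{"linear":[0,0.16,-0.016],"twist":[-20,0,0],"fingers":0},{"linear":[0,0.20,-0.02],"twist":[-25,0,0],"fingers":0},{"linear":[0,0.24,-0.024],"twist":[-30,0,0],"fingers":0},{"linear":[0,0.28,-0.028],"twist":[-35,0,0],"fingers":0},{"linear":[0,0.32,-0.032],"twist":[-39,0,0],"fingers":0}]'; python3 go.py .5755 .191 .234 9.1
```

```text
time: 1.83
position: [0.4786, -0.0255, 0.2341]
tool_rot: [-0.125, 1.566, 0.123]
ft_force: [0.4, -0.1, -0.3]
grip_width: 0.501
t 1.83 pos [ 0.4786 -0.0255  0.2341] F [ 0.4 -0.1 -0.3] w 0.501
lin [-0.0001, 0.1986, 0.1297] twist [-0.1, 0.1, 0.1] rows 6.0
```

```bash
sleep 1; ls pics >/dev/null
python3 -m creep '[{"linear":[0,0.033,0.0216],"twist":[0,0,0],"fingers":0},{"linear":[0,0.066,0.0432],"twist":[0,0,0],"fingers":0},{"linear":[0,0.099,0.0648],"twist":[0,0,0],"fingers":0},{"linear":[0,0.132,0.0864],"twist":[0,0,0],"fingers":0},{"linear":[0,0.165,0.108],"twist":[0,0,0],"fingers":0},{"linear":[0,0.1985,0.1295],"twist":[0,0,0],"fingers":0},{"linear":[0,0.1985,0.1295],"twist":[0,0,0],"fingers":0}]'; python3 go.py .5755 .191 .132 9.1
python3 - <<'E'
from bench import viewer
import cv2
im,d=viewer.get_image('wrist'); cv2.imwrite('pics/w1.png',im[:,:,::-1])
E
```

```text
time: 2.42
position: [0.5754, 0.1983, 0.2327]
tool_rot: [-0.122, 1.568, 0.135]
ft_force: [-1.3, -0.4, -0.3]
grip_width: 0.495
t 2.42 pos [0.5754 0.1983 0.2327] F [-1.3 -0.4 -0.3] w 0.495
lin [0.1007, -0.0081, -0.0011] twist [0.3, 0.0, -0.5] rows 3.0
```

View pics/w1.png

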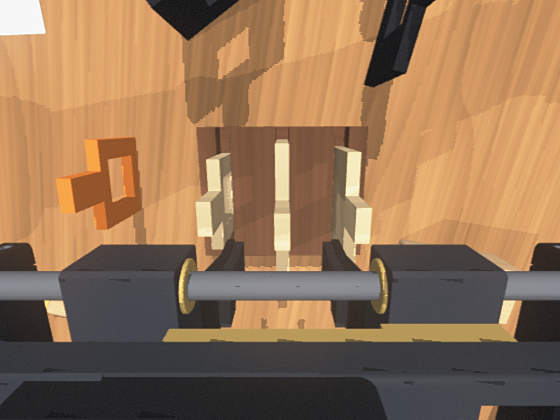

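The wrist view shows the large plate edge-on at column 282, midway between the fingers (237 and 327). The small is to its left and the blank to its right.

```bash
python3 go.py .5755 .191 .132 9.1
```

```text
t 2.47 pos [0.5749 0.1943 0.2327] F [-0.7 -1.  -0.3] w 0.503
lin [0.1007, -0.0039, 0.0002] twist [0.2, -0.1, -0.3] rows 3.0
```

```bash
python3 -m creep '[{"linear":[0.02,0,0],"twist":[0,0,0],"fingers":0},{"linear":[0.04,0,0],"twist":[0,0,0],"fingers":0},{"linear":[0.06,0,0],"twist":[0,0,0],"fingers":0},{"linear":[0.06,0,0],"twist":[0,0,0],"fingers":0}]'; python3 go.py .5755 .191 .132 9.1
```

```text
time: 2.8
position: [0.5735, 0.1856, 0.1696]
tool_rot: [-0.122, 1.574, 0.117]
ft_force: [-0.3, -1.8, -1.2]
grip_width: 0.501
t 2.8 pos [0.5735 0.1856 0.1696] F [-0.3 -1.8 -1.2] w 0.501
lin [0.0376, 0.0051, 0.003] twist [-0.4, -0.4, 0.1] rows 1.0
```

```bash
python3 -m creep '[{"linear":[0,0,0],"twist":[0,0,0],"fingers":0},{"linear":[0,0,0],"twist":[0,0,0],"fingers":0},{"linear":[0,0,0],"twist":[0,0,0],"fingers":0},{"linear":[0,0,0],"twist":[0,0,0],"fingers":0}]'; python3 go.py .5755 .191 .132 9.1
```

```text
time: 3.13
position: [0.5765, 0.1887, 0.1751]
tool_rot: [-0.12, 1.565, 0.12]
ft_force: [-0.5, -0.0, 0.4]
grip_width: 0.497
t 3.13 pos [0.5765 0.1887 0.1751] F [-0.5 -0.   0.4] w 0.497
lin [0.0431, 0.0024, -0.0007] twist [-0.3, 0.1, 0.0] rows 2.0
```

```bash
python3 -m creep '[{"linear":[0.015,0.001,0],"twist":[0,0,0],"fingers":0},{"linear":[0.03,0.002,0],"twist":[0,0,0],"fingers":0},{"linear":[0.038,0.002,0],"twist":[0,0,0],"fingers":0},{"linear":[0.043,0.002,0],"twist":[0,0,0],"fingers":0},{"linear":[0.043,0.002,0],"twist":[0,0,0],"fingers":0},{"linear":[0.043,0.002,0],"twist":[0,0,0],"fingers":0}]'; python3 go.py .5755 .191 .132 9.1
python3 - <<'E'
from bench import viewer
import cv2
im,d=viewer.get_image('wrist'); cv2.imwrite('pics/w2.png',im[:,:,::-1])
E
```

```text
time: 3.63
position: [0.5756, 0.1907, 0.131]
tool_rot: [-0.121, 1.567, 0.121]
ft_force: [-0.8, 0.3, -0.5]
grip_width: 0.499
t 3.63 pos [0.5756 0.1907 0.131 ] F [-0.8  0.3 -0.5] w 0.499
lin [-0.001, 0.0003, -0.0001] twist [-0.3, 0.0, -0.0] rows 1.0
```

View pics/w2.png

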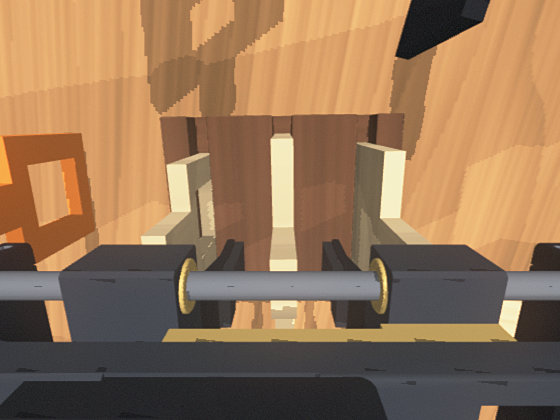

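The large tab, at column 282, is centred between the fingers (240 and 325). Closing now, then lifting.

```bash
python3 -m creep '[{"linear":[0,0,0],"twist":[0,0,0],"fingers":1},{"linear":[0,0,0],"twist":[0,0,0],"fingers":1},{"linear":[0,0,0],"twist":[0,0,0],"fingers":1},{"linear":[0,0,0],"twist":[0,0,0],"fingers":1},{"linear":[0,0,0],"twist":[0,0,0],"fingers":1},{"linear":[0,0,0],"twist":[0,0,0],"fingers":1}]' 35; python3 go.py .5755 .191 .29 9.1
```

```text
time: 4.18
position: [0.5754, 0.1906, 0.1306]
tool_rot: [-0.121, 1.567, 0.121]
ft_force: [0.7, 1.0, -0.5]
grip_width: 0.138
t 4.18 pos [0.5754 0.1906 0.1306] F [ 0.7  1.  -0.5] w 0.138
lin [-0.1594, 0.0004, 0.0002] twist [-0.3, 0.0, 0.0] rows 4.0
```

```bash
python3 -m creep '[{"linear":[-0.01,0,0],"twist":[0,0,0],"fingers":1},{"linear":[-0.03,0,0],"twist":[0,0,0],"fingers":1},{"linear":[-0.055,0,0],"twist":[0,0,0],"fingers":1},{"linear":[-0.08,0,0],"twist":[0,0,0],"fingers":1},{"linear":[-0.105,0,0],"twist":[0,0,0],"fingers":1},{"linear":[-0.13,0,0],"twist":[0,0,0],"fingers":1},{"linear":[-0.145,0,0],"twist":[0,0,0],"fingers":1},{"linear":[-0.15,0,0],"twist":[0,0,0],"fingers":1}]'; python3 go.py .402 -.1453 .28 -5.3
```

```text
time: 4.85
position: [0.5763, 0.1915, 0.2842]
tool_rot: [-0.12, 1.563, 0.122]
ft_force: [-0.6, 1.2, -1.1]
grip_width: 0.138
t 4.85 pos [0.5763 0.1915 0.2842] F [-0.6  1.2 -1.1] w 0.138
lin [0.003, -0.3061, -0.2239] twist [14.1, 0.3, -0.1] rows 10.0
```

```bash
python3 -m creep '[{"linear":[0,-0.015,-0.01],"twist":[1,0,0],"fingers":1},{"linear":[0,-0.04,-0.03],"twist":[2,0,0],"fingers":1},{"linear":[0,-0.07,-0.05],"twist":[4,0,0],"fingers":1},{"linear":[0,-0.1,-0.073],"twist":[5,0,0],"fingers":1},{"linear":[0,-0.13,-0.095],"twist":[7,0,0],"fingers":1},{"linear":[0,-0.16,-0.117],"twist":[9,0,0],"fingers":1},{"linear":[0,-0.19,-0.14],"twist":[10,0,0],"fingers":1},{"linear":[0,-0.22,-0.161],"twist":[12,0,0],"fingers":1}]'; python3 go.py .402 -.1453 .28 -5.3
```

```text
time: 5.52
position: [0.4481, -0.0528, 0.2801]
tool_rot: [0.044, 1.571, -0.045]
ft_force: [1.3, -0.5, -1.3]
grip_width: 0.133
t 5.52 pos [ 0.4481 -0.0528  0.2801] F [ 1.3 -0.5 -1.3] w 0.133
lin [0.0002, -0.095, -0.0408] twist [2.0, -0.0, 0.0] rows 3.0
```

```bash
python3 -m creep '[{"linear":[0,-0.025,-0.011],"twist":[1,0,0],"fingers":1},{"linear":[0,-0.05,-0.022],"twist":[2,0,0],"fingers":1},{"linear":[0,-0.07,-0.03],"twist":[2,0,0],"fingers":1},{"linear":[0,-0.085,-0.036],"twist":[2,0,0],"fingers":1},{"linear":[0,-0.092,-0.04],"twist":[2,0,0],"fingers":1},{"linear":[0,-0.095,-0.041],"twist":[2,0,0],"fingers":1},{"linear":[0,-0.095,-0.041],"twist":[2,0,0],"fingers":1},{"linear":[0,-0.095,-0.041],"twist":[2,0,0],"fingers":1}]'; python3 go.py .402 -.1453 .187 -5.3
```

```text
time: 6.18
position: [0.4042, -0.1428, 0.2804]
tool_rot: [0.07, 1.57, -0.069]
ft_force: [-0.3, -0.1, -1.8]
grip_width: 0.138
t 6.18 pos [ 0.4042 -0.1428  0.2804] F [-0.3 -0.1 -1.8] w 0.138
lin [0.0934, -0.0027, -0.0019] twist [0.2, -0.0, -0.0] rows 3.0
```

```bash
python3 -m creep '[{"linear":[0,-0.003,-0.004],"twist":[0,0,0],"fingers":1},{"linear":[0.015,-0.003,-0.004],"twist":[0,0,0],"fingers":1},{"linear":[0.035,-0.003,-0.004],"twist":[0,0,0],"fingers":1},{"linear":[0.055,-0.003,-0.004],"twist":[0,0,0],"fingers":1},{"linear":[0.075,-0.003,-0.004],"twist":[0,0,0],"fingers":1},{"linear":[0.088,-0.003,-0.004],"twist":[0,0,0],"fingers":1},{"linear":[0.093,-0.003,-0.004],"twist":[0,0,0],"fingers":1},{"linear":[0.093,-0.003,-0.004],"twist":[0,0,0],"fingers":1}]'; python3 go.py .54 -.158 .187 -5.3
python3 - <<'E'
from bench import viewer
import cv2,numpy as np
im,d=viewer.get_image('scene'); cv2.imwrite('pics/s2.png',cv2.resize(im[150:330,90:290,::-1],None,fx=3,fy=3))
im,d=viewer.get_image('top'); cv2.imwrite('pics/t2.png',cv2.resize(im[150:330,300:500,::-1],None,fx=3,fy=3))
E
```

```text
time: 6.85
position: [0.3988, -0.1458, 0.1865]
tool_rot: [0.071, 1.572, -0.069]
ft_force: [1.1, -0.7, -1.2]
grip_width: 0.132
t 6.85 pos [ 0.3988 -0.1458  0.1865] F [ 1.1 -0.7 -1.2] w 0.132
lin [-0.0008, 0.0004, 0.1417] twist [0.2, -0.1, -0.1] rows 4.0
```

View pics/s2.png

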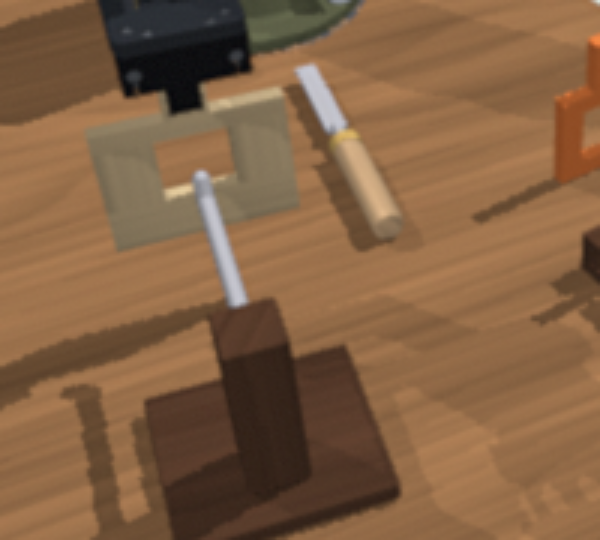

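View pics/t2.png

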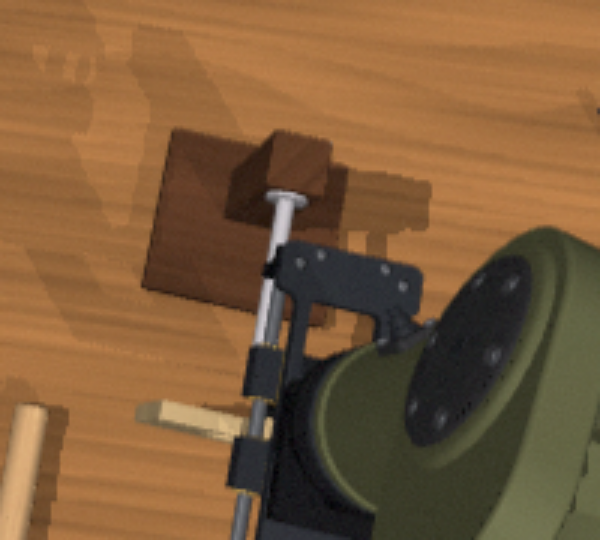

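The scene crop shows the window in front of the tip, which is at crop px (200,180). The plate is square to the arm. Sliding it on.

```bash
python3 -m creep '[{"linear":[0,0,0.01],"twist":[0,0,0],"fingers":1},{"linear":[0,0,0.025],"twist":[0,0,0],"fingers":1},{"linear":[0,0,0.045],"twist":[0,0,0],"fingers":1},{"linear":[0,0,0.065],"twist":[0,0,0],"fingers":1},{"linear":[0,0,0.085],"twist":[0,0,0],"fingers":1},{"linear":[0,0,0.105],"twist":[0,0,0],"fingers":1},{"linear":[0,0,0.12],"twist":[0,0,0],"fingers":1},{"linear":[0,0,0.125],"twist":[0,0,0],"fingers":1}]'; python3 go.py .54 -.158 .162 -5.3
```

```text
time: 7.62
position: [0.5274, -0.1581, 0.1883]
tool_rot: [0.072, 1.566, -0.07]
ft_force: [0.5, -0.3, -0.4]
grip_width: 0.136
t 7.62 pos [ 0.5274 -0.1581  0.1883] F [ 0.5 -0.3 -0.4] w 0.136
lin [0.0264, 0.0012, 0.0125] twist [0.1, 0.2, -0.1] rows 1.0
```

```bash
python3 -m creep '[{"linear":[0,0,0.008],"twist":[0,0,0],"fingers":1},{"linear":[0.006,0,0.013],"twist":[0,0,0],"fingers":1},{"linear":[0.012,0,0.013],"twist":[0,0,0],"fingers":1},{"linear":[0.018,0,0.013],"twist":[0,0,0],"fingers":1},{"linear":[0.022,0,0.013],"twist":[0,0,0],"fingers":1},{"linear":[0.024,0,0.013],"twist":[0,0,0],"fingers":1},{"linear":[0.025,0,0.013],"twist":[0,0,0],"fingers":1},{"linear":[0.025,0,0.013],"twist":[0,0,0],"fingers":1}]'; python3 go.py .54 -.158 .162 -5.3
```

```text
time: 8.28
position: [0.5365, -0.1592, 0.1624]
tool_rot: [0.071, 1.57, -0.071]
ft_force: [0.2, 0.1, -0.3]
grip_width: 0.134
t 8.28 pos [ 0.5365 -0.1592  0.1624] F [ 0.2  0.1 -0.3] w 0.134
lin [0.0004, 0.0015, 0.0033] twist [0.1, -0.0, 0.0] rows 1.0
```

```bash
python3 -m creep '[{"linear":[0.001,0,0],"twist":[0,0,0],"fingers":1},{"linear":[0.001,0,0],"twist":[0,0,0],"fingers":0.6},{"linear":[0.001,0,0],"twist":[0,0,0],"fingers":0.3},{"linear":[0.001,0,0],"twist":[0,0,0],"fingers":0.2},{"linear":[0.001,0,0],"twist":[0,0,0],"fingers":0.2},{"linear":[0.001,0,0],"twist":[0,0,0],"fingers":0.2}]'; python3 go.py .54 -.158 .25 -5.3
python3 - <<'E'
from bench import viewer
import cv2,numpy as np
im,d=viewer.get_image('scene'); cv2.imwrite('pics/s3.png',cv2.resize(im[150:330,90:290,::-1],None,fx=3,fy=3))
im,d=viewer.get_image('wrist'); cv2.imwrite('pics/w3.png',im[:,:,::-1])
E
```

```text
time: 8.78
position: [0.5371, -0.1592, 0.1617]
tool_rot: [0.071, 1.569, -0.071]
ft_force: [0.4, -0.3, -0.3]
grip_width: 0.371
t 8.78 pos [ 0.5371 -0.1592  0.1617] F [ 0.4 -0.3 -0.3] w 0.371
lin [-0.0883, 0.0014, 0.0029] twist [0.1, 0.0, 0.0] rows 3.0
```

View pics/s3.png

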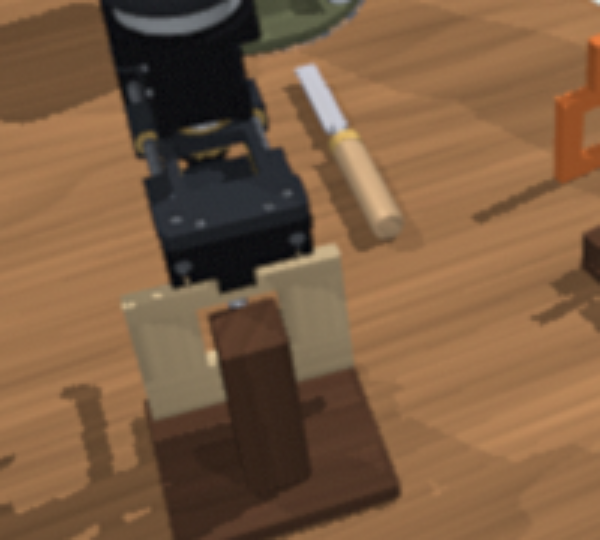

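View pics/w3.png

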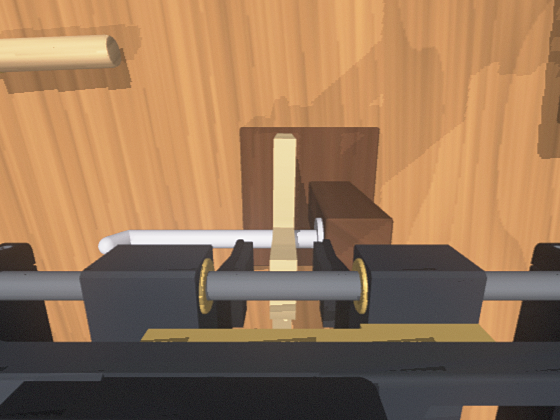

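The large hangs on the arm by its window, near the post (wrist px 283), with the fingers free of it on both sides. Retreating straight up.

```bash
python3 -m creep '[{"linear":[-0.01,0,0],"twist":[0,0,0],"fingers":0.2},{"linear":[-0.03,0,0],"twist":[0,0,0],"fingers":0.2},{"linear":[-0.055,0,0],"twist":[0,0,0],"fingers":0.2},{"linear":[-0.075,0,0],"twist":[0,0,0],"fingers":0},{"linear":[-0.085,0,0],"twist":[0,0,0],"fingers":0},{"linear":[-0.085,0,0],"twist":[0,0,0],"fingers":0}]'; python3 go.py .5108 .1847 .24 9.1
```

```text
time: 9.38
position: [0.5385, -0.1594, 0.2497]
tool_rot: [0.07, 1.565, -0.072]
ft_force: [0.1, -0.9, 0.6]
grip_width: 0.485
t 9.38 pos [ 0.5385 -0.1594  0.2497] F [ 0.1 -0.9  0.6] w 0.485
lin [0.0089, 0.3402, -0.0587] twist [-14.3, 0.3, 0.1] rows 9.0
```

```bash
python3 -m creep '[{"linear":[0,0.02,-0.003],"twist":[-1,0,0],"fingers":0},{"linear":[0,0.06,-0.01],"twist":[-3,0,0],"fingers":0},{"linear":[0,0.1,-0.017],"twist":[-5,0,0],"fingers":0},{"linear":[0,0.14,-0.024],"twist":[-7,0,0],"fingers":0},{"linear":[0,0.18,-0.031],"twist":[-9,0,0],"fingers":0},{"linear":[0,0.22,-0.038],"twist":[-11,0,0],"fingers":0},{"linear":[0,0.26,-0.045],"twist":[-13,0,0],"fingers":0},{"linear":[0,0.29,-0.05],"twist":[-14,0,0],"fingers":0}]'; python3 go.py .5108 .1847 .24 9.1
```

```text
time: 10.05
position: [0.5109, 0.1388, 0.2453]
tool_rot: [-0.125, 1.569, 0.126]
ft_force: [1.0, 0.1, 0.6]
grip_width: 0.502
t 10.05 pos [0.5109 0.1388 0.2453] F [1.  0.1 0.6] w 0.502
lin [0.0053, 0.0454, 0.0072] twist [0.0, -0.1, -0.1] rows 2.0
```

```bash
python3 -m creep '[{"linear":[0.01,0.02,0.003],"twist":[0,0,0],"fingers":0},{"linear":[0.02,0.035,0.005],"twist":[0,0,0],"fingers":0},{"linear":[0.035,0.045,0.007],"twist":[0,0,0],"fingers":0},{"linear":[0.05,0.049,0.008],"twist":[0,0,0],"fingers":0},{"linear":[0.06,0.05,0.008],"twist":[0,0,0],"fingers":0},{"linear":[0.065,0.05,0.008],"twist":[0,0,0],"fingers":0},{"linear":[0.065,0.05,0.008],"twist":[0,0,0],"fingers":0},{"linear":[0.065,0.05,0.008],"twist":[0,0,0],"fingers":0}]'; python3 - <<'E'
from bench import viewer
import cv2,numpy as np
im,d=viewer.get_image('wrist'); cv2.imwrite('pics/w4.png',im[:,:,::-1])
E
python3 go.py .5108 .1847 .112 9.1
```

```text
time: 10.72
position: [0.5135, 0.1843, 0.1814]
tool_rot: [-0.121, 1.568, 0.12]
ft_force: [0.4, -0.9, -0.1]
grip_width: 0.501
t 10.77 pos [0.5139 0.1844 0.1819] F [ 0.1 -0.9 -0.4] w 0.5
lin [0.0699, 0.0008, -0.0031] twist [-0.3, 0.0, 0.0] rows 2.0
```

View pics/w4.png

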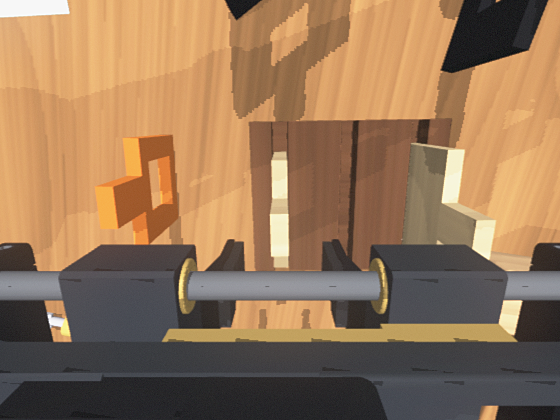

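The small wooden plate is under the gripper (column 279), the blank is to the right (450,190), and the orange look-alike is to the left (145,190). Descending.

```bash
python3 -m creep '[{"linear":[0.015,0.001,-0.003],"twist":[0,0,0],"fingers":0},{"linear":[0.035,0.001,-0.003],"twist":[0,0,0],"fingers":0},{"linear":[0.055,0.001,-0.003],"twist":[0,0,0],"fingers":0},{"linear":[0.065,0.001,-0.003],"twist":[0,0,0],"fingers":0},{"linear":[0.07,0.001,-0.003],"twist":[0,0,0],"fingers":0},{"linear":[0.07,0.001,-0.003],"twist":[0,0,0],"fingers":0},{"linear":[0.07,0.001,-0.003],"twist":[0,0,0],"fingers":0}]'; python3 go.py .5108 .1847 .112 9.1
```

```text
time: 11.35
position: [0.5111, 0.1855, 0.1124]
tool_rot: [-0.12, 1.566, 0.121]
ft_force: [0.4, 0.3, -0.2]
grip_width: 0.501
t 11.35 pos [0.5111 0.1855 0.1124] F [ 0.4  0.3 -0.2] w 0.501
lin [0.0004, -0.0008, -0.0005] twist [-0.3, 0.1, -0.0] rows 1.0
```

```bash
python3 -m creep '[{"linear":[0,0,0],"twist":[0,0,0],"fingers":1},{"linear":[0,0,0],"twist":[0,0,0],"fingers":1},{"linear":[0,0,0],"twist":[0,0,0],"fingers":1},{"linear":[0,0,0],"twist":[0,0,0],"fingers":1},{"linear":[0,0,0],"twist":[0,0,0],"fingers":1},{"linear":[0,0,0],"twist":[0,0,0],"fingers":1}]' 35; python3 go.py .5108 .1847 .112 9.1
```

```text
time: 11.85
position: [0.5106, 0.1854, 0.1117]
tool_rot: [-0.121, 1.567, 0.121]
ft_force: [0.5, -0.7, 0.3]
grip_width: 0.136
t 11.85 pos [0.5106 0.1854 0.1117] F [ 0.5 -0.7  0.3] w 0.136
lin [-0.0003, -0.0007, 0.0001] twist [-0.3, 0.0, 0.0] rows 1.0
```

```bash
python3 -m creep '[{"linear":[-0.01,0,0],"twist":[0,0,0],"fingers":1},{"linear":[-0.03,0,0],"twist":[0,0,0],"fingers":1},{"linear":[-0.055,0,0],"twist":[0,0,0],"fingers":1},{"linear":[-0.08,0,0],"twist":[0,0,0],"fingers":1},{"linear":[-0.105,0,0],"twist":[0,0,0],"fingers":1},{"linear":[-0.13,0,0],"twist":[0,0,0],"fingers":1},{"linear":[-0.145,0,0],"twist":[0,0,0],"fingers":1},{"linear":[-0.15,0,0],"twist":[0,0,0],"fingers":1}]'; python3 go.py .4 -.1453 .265 -5.3
```

```text
time: 12.52
position: [0.5116, 0.1862, 0.2651]
tool_rot: [-0.12, 1.563, 0.121]
ft_force: [0.2, 0.3, -0.7]
grip_width: 0.132
t 12.52 pos [0.5116 0.1862 0.2651] F [ 0.2  0.3 -0.7] w 0.132
lin [-0.0008, -0.3105, -0.1611] twist [14.1, 0.3, -0.0] rows 9.0
```

```bash
python3 -m creep '[{"linear":[0,-0.015,-0.008],"twist":[1,0,0],"fingers":1},{"linear":[0,-0.04,-0.021],"twist":[2,0,0],"fingers":1},{"linear":[0,-0.07,-0.037],"twist":[4,0,0],"fingers":1},{"linear":[0,-0.1,-0.052],"twist":[5,0,0],"fingers":1},{"linear":[0,-0.13,-0.068],"twist":[7,0,0],"fingers":1},{"linear":[0,-0.16,-0.083],"twist":[9,0,0],"fingers":1},{"linear":[0,-0.19,-0.099],"twist":[11,0,0],"fingers":1},{"linear":[0,-0.22,-0.115],"twist":[12,0,0],"fingers":1}]'; python3 go.py .4 -.1453 .265 -5.3
```

```text
time: 13.18
position: [0.4292, -0.0509, 0.2612]
tool_rot: [0.045, 1.571, -0.045]
ft_force: [0.5, -0.3, 0.6]
grip_width: 0.135
t 13.18 pos [ 0.4292 -0.0509  0.2612] F [ 0.5 -0.3  0.6] w 0.135
lin [-0.0038, -0.0959, -0.0238] twist [2.0, -0.0, 0.0] rows 3.0
```

```bash
python3 -m creep '[{"linear":[0,-0.025,-0.006],"twist":[1,0,0],"fingers":1},{"linear":[0,-0.05,-0.012],"twist":[2,0,0],"fingers":1},{"linear":[0,-0.07,-0.019],"twist":[2,0,0],"fingers":1},{"linear":[0,-0.085,-0.023],"twist":[2,0,0],"fingers":1},{"linear":[0,-0.092,-0.026],"twist":[2,0,0],"fingers":1},{"linear":[0,-0.096,-0.026],"twist":[2,0,0],"fingers":1},{"linear":[0,-0.096,-0.026],"twist":[2,0,0],"fingers":1},{"linear":[0,-0.096,-0.026],"twist":[2,0,0],"fingers":1}]'; python3 go.py .4 -.1453 .188 -5.3
```

```text
time: 13.85
position: [0.3996, -0.143, 0.2614]
tool_rot: [0.07, 1.57, -0.07]
ft_force: [-0.2, 0.4, -0.4]
grip_width: 0.133
t 13.85 pos [ 0.3996 -0.143   0.2614] F [-0.2  0.4 -0.4] w 0.133
lin [0.0734, -0.0023, 0.0006] twist [0.2, -0.0, -0.0] rows 2.0
```

```bash
python3 -m creep '[{"linear":[0.005,-0.002,0],"twist":[0,0,0],"fingers":1},{"linear":[0.02,-0.002,0],"twist":[0,0,0],"fingers":1},{"linear":[0.04,-0.002,0],"twist":[0,0,0],"fingers":1},{"linear":[0.055,-0.002,0],"twist":[0,0,0],"fingers":1},{"linear":[0.068,-0.002,0],"twist":[0,0,0],"fingers":1},{"linear":[0.073,-0.002,0],"twist":[0,0,0],"fingers":1},{"linear":[0.073,-0.002,0],"twist":[0,0,0],"fingers":1},{"linear":[0.073,-0.002,0],"twist":[0,0,0],"fingers":1}]'; python3 go.py .4853 -.153 .188 -5.3
python3 - <<'E'
from bench import viewer
import cv2,numpy as np
im,d=viewer.get_image('scene'); cv2.imwrite('pics/s5.png',cv2.resize(im[150:330,90:290,::-1],None,fx=3,fy=3))
im,d=viewer.get_image('wrist'); cv2.imwrite('pics/w5.png',im[:,:,::-1])
E
```

```text
time: 14.52
position: [0.3994, -0.1457, 0.1888]
tool_rot: [0.07, 1.57, -0.07]
ft_force: [-0.9, -0.2, -0.2]
grip_width: 0.133
t 14.52 pos [ 0.3994 -0.1457  0.1888] F [-0.9 -0.2 -0.2] w 0.133
lin [0.0008, 0.0004, 0.0863] twist [0.2, 0.0, -0.0] rows 3.0
```

View pics/s5.png

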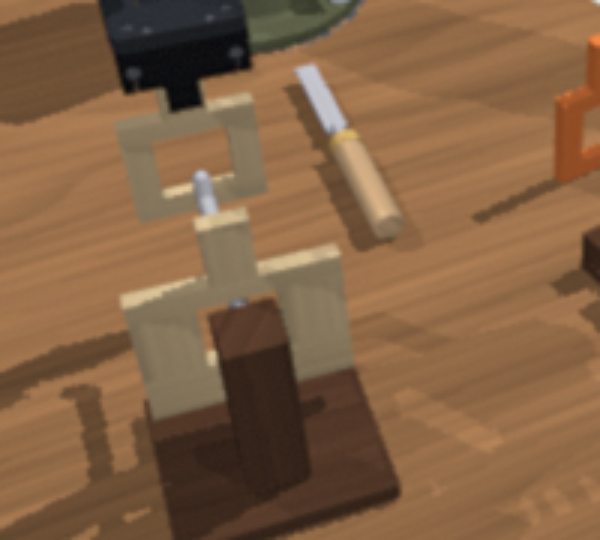

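View pics/w5.png

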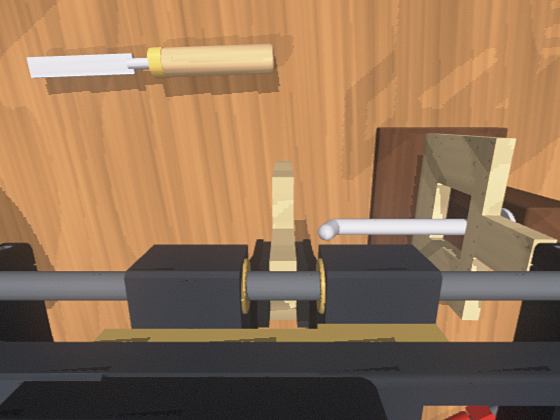

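The large hangs level and the small's window faces the tip (crop px 200,180). Sliding the small on.

```bash
python3 -m creep '[{"linear":[0,0,0.01],"twist":[0,0,0],"fingers":1},{"linear":[0,0,0.025],"twist":[0,0,0],"fingers":1},{"linear":[0,0,0.04],"twist":[0,0,0],"fingers":1},{"linear":[0,0,0.055],"twist":[0,0,0],"fingers":1},{"linear":[0,0,0.068],"twist":[0,0,0],"fingers":1},{"linear":[0,0,0.077],"twist":[0,0,0],"fingers":1},{"linear":[0,0,0.082],"twist":[0,0,0],"fingers":1},{"linear":[0,0,0.082],"twist":[0,0,0],"fingers":1}]'; python3 go.py .483 -.153 .163 -5.3
```

```text
time: 15.28
position: [0.4818, -0.1534, 0.1886]
tool_rot: [0.071, 1.569, -0.07]
ft_force: [-0.4, 1.1, -0.4]
grip_width: 0.137
t 15.28 pos [ 0.4818 -0.1534  0.1886] F [-0.4  1.1 -0.4] w 0.137
lin [0.0256, 0.0005, 0.0011] twist [0.1, 0.0, -0.0] rows 1.0
```

```bash
python3 -m creep '[{"linear":[0.006,0,0],"twist":[0,0,0],"fingers":1},{"linear":[0.012,0,0],"twist":[0,0,0],"fingers":1},{"linear":[0.018,0,0],"twist":[0,0,0],"fingers":1},{"linear":[0.022,0,0],"twist":[0,0,0],"fingers":1},{"linear":[0.025,0,0],"twist":[0,0,0],"fingers":1},{"linear":[0.026,0,0],"twist":[0,0,0],"fingers":1},{"linear":[0.026,0,0],"twist":[0,0,0],"fingers":1}]'; python3 go.py .483 -.153 .163 -5.3
```

```text
time: 15.87
position: [0.4806, -0.1535, 0.1627]
tool_rot: [0.071, 1.57, -0.071]
ft_force: [-0.1, -0.7, -0.1]
grip_width: 0.129
t 15.87 pos [ 0.4806 -0.1535  0.1627] F [-0.1 -0.7 -0.1] w 0.129
lin [-0.0003, 0.0007, 0.0024] twist [0.1, -0.0, 0.0] rows 1.0
```

```bash
python3 -m creep '[{"linear":[0.001,0,0],"twist":[0,0,0],"fingers":1},{"linear":[0.001,0,0],"twist":[0,0,0],"fingers":0.6},{"linear":[0.001,0,0],"twist":[0,0,0],"fingers":0.4},{"linear":[0.001,0,0],"twist":[0,0,0],"fingers":0.3},{"linear":[0.001,0,0],"twist":[0,0,0],"fingers":0.3},{"linear":[0.001,0,0],"twist":[0,0,0],"fingers":0.3}]'; python3 - <<'E'
from bench import viewer
import cv2,numpy as np
im,d=viewer.get_image('wrist'); cv2.imwrite('pics/w6.png',im[:,:,::-1])
E
```

```text
time: 16.37
position: [0.4808, -0.1535, 0.1614]
tool_rot: [0.071, 1.57, -0.071]
ft_force: [0.3, 0.5, 0.3]
grip_width: 0.336
```

View pics/w6.png

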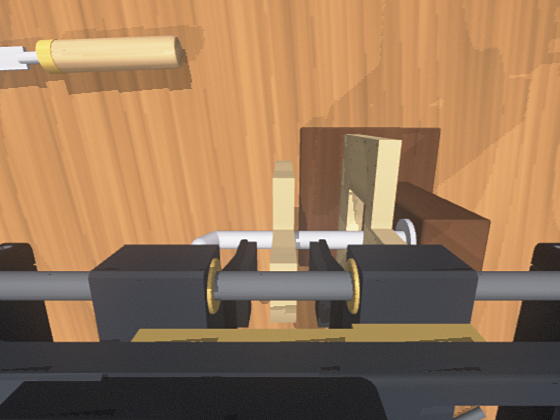

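Both hang on the arm: the small is at column 283, free between the fingers, and the large is behind it at about column 375. Retreating upward.

```bash
python3 -m creep '[{"linear":[-0.01,0,0],"twist":[0,0,0],"fingers":0.3},{"linear":[-0.03,0,0],"twist":[0,0,0],"fingers":0.3},{"linear":[-0.055,0,0],"twist":[0,0,0],"fingers":0.3},{"linear":[-0.08,0,0],"twist":[0,0,0],"fingers":0.3},{"linear":[-0.1,0,0],"twist":[0,0,0],"fingers":0.3},{"linear":[-0.12,0,0],"twist":[0,0,0],"fingers":0.3},{"linear":[-0.12,0.03,0],"twist":[0,0,0],"fingers":0.3},{"linear":[-0.12,0.06,0],"twist":[0,0,0],"fingers":0.3}]'; python3 -m creep '[{"linear":[0,0.03,0],"twist":[0,0,0],"fingers":0.3},{"linear":[0,0.06,0],"twist":[0,0,0],"fingers":0.3},{"linear":[0,0.09,0],"twist":[0,0,0],"fingers":0.3},{"linear":[0,0.1,0],"twist":[0,0,0],"fingers":0.3},{"linear":[0,0.1,0],"twist":[0,0,0],"fingers":0.3},{"linear":[0,0.1,0],"twist":[0,0,0],"fingers":0.3}]'
python3 - <<'E'
from bench import viewer,nets
import cv2,numpy as np
for c in ['scene','top']:
    im,d=viewer.get_image(c); cv2.imwrite(f'pics/{c}9.png',im[:,:,::-1])
    for l in ['large','small','blank']: print(c,l,[(np.round(r['centre'],3).tolist(),round(r['conf'],2)) for r in nets.place_of(c,l)])
E
```

```text
time: 17.08
position: [0.4869, -0.0949, 0.2838]
tool_rot: [0.074, 1.566, -0.075]
ft_force: [0.6, 1.3, -0.1]
grip_width: 0.352
time: 17.58
position: [0.4953, 0.0052, 0.282]
tool_rot: [0.07, 1.569, -0.072]
ft_force: [-0.1, -0.2, -1.0]
grip_width: 0.353
scene large [([0.663, 0.39, 0.064], 0.87), ([0.489, 0.392, 0.062], 0.82), ([0.537, -0.162, 0.097], 0.81)]
scene small [([0.48, -0.159, 0.1], 0.61), ([0.393, 0.18, 0.042], 0.57)]
scene blank [([0.637, 0.203, 0.059], 0.82)]
top large [([0.489, 0.392, 0.059], 0.97), ([0.657, 0.388, 0.059], 0.71)]
top small [([0.389, 0.182, 0.04], 0.66)]
top blank [([0.64, 0.2, 0.063], 0.95)]
```

View pics/scene9.png

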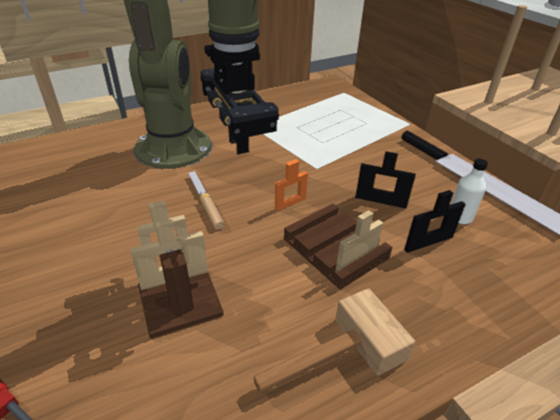

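View pics/top9.png

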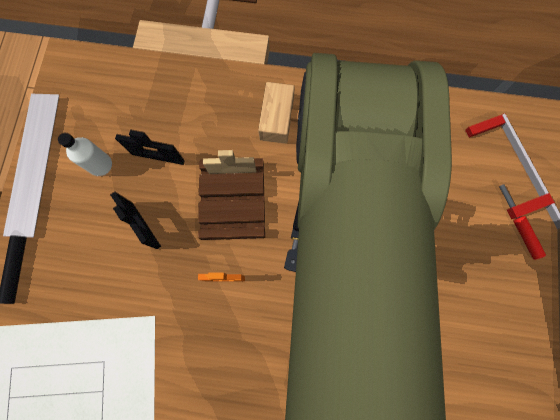

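The scene view shows both plates on the hook at about (170,245), with the large at x=0.537 towards the post and the small at x=0.480 in front. Their origin heights read about 0.097 and 0.100, against 0.101 expected when hung. The blank is still in the rack at (360,243), and the look-alikes haven't moved. The gripper touches nothing.

```bash
python3 -c "
from bench import job; print(job.close_job())"
```

```text
the job is handed in; nothing more can be done
None
```

I hung the large template on the hook by its window, towards the post, and then the small one in front of it. I handed the job in at about 18 s.

- **Last checks:** the scene camera puts the large at x≈0.537 and z≈0.097, and the small at x≈0.480 and z≈0.100; a hung plate should sit at z≈0.101. The blank is still standing in the rack, and the orange and black look-alikes are where they were. The gripper is clear of everything, and every force reading stayed under about 2.5 N.
- **What did not agree:** the top camera couldn't confirm the two hung plates, because the arm hid the hook from it. That check rests on the scene picture and the wrist view taken just after release. The arm overshot by up to about 8 mm after fast moves, so I let it settle before each grasp.

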